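Feel along the etched test squares of a printing plate

TASK

Run your closed fingertips lightly along the row of five etched test squares on the bare margin of the copper plate, beginning at the end of the row where the ink jar stands and touching every square in order, to feel how deeply each has bitten. Keep off the wet ink, do not press the plate far down into its foam, and leave the things around it alone. Finish on the last square, at the loupe's end, and keep your fingertips resting lightly on it when you stop.

Things in the scene. Friction and masses are not known exactly. Their poses are not given: they have to be found in the camera images.
- stand: dark wooden inking stand, 250 x 350 mm (its x by its y) and 50 mm high, fixed to the bench; it carries a 22 mm grey foam pad, and on the foam lies the copper plate, 220 x 320 mm, its top face level and 75 mm above the bench. Origin on the bench under the centre of stand and plate; z up, y along the plate's long sides, x away from the robot. The row of squares lies along the long side nearest to the robot (-x).
- plate (a joint): how far the whole plate is pressed down into its foam (m): 0 at rest, grows as it sinks, bottoms at 0.015. The plate stays level, cannot shift sideways, and springs back; the foam gives about 1.4 mm per newton. 3 to 6 mm is light; past 10 mm (7 N) is too hard.
- square1: etched test square 1 of 5, a 26 x 26 mm dull dark field flush in the bare copper margin; origin at the centre of its top face. Square 1 is at the +y end of the stand's frame, square 5 at its -y end; centres 66 mm apart along y, 22 mm in from the plate's near edge, 28 mm from the ink. It goes down with the plate.
- square2: etched test square 2 of 5, a 26 x 26 mm dull dark field flush in the bare copper margin; origin at the centre of its top face. Square 1 is at the +y end of the stand's frame, square 5 at its -y end; centres 66 mm apart along y, 22 mm in from the plate's near edge, 28 mm from the ink. It goes down with the plate.
- square3: etched test square 3 of 5, a 26 x 26 mm dull dark field flush in the bare copper margin; origin at the centre of its top face. Square 1 is at the +y end of the stand's frame, square 5 at its -y end; centres 66 mm apart along y, 22 mm in from the plate's near edge, 28 mm from the ink. It goes down with the plate.
- square4: etched test square 4 of 5, a 26 x 26 mm dull dark field flush in the bare copper margin; origin at the centre of its top face. Square 1 is at the +y end of the stand's frame, square 5 at its -y end; centres 66 mm apart along y, 22 mm in from the plate's near edge, 28 mm from the ink. It goes down with the plate.
- square5: etched test square 5 of 5, a 26 x 26 mm dull dark field flush in the bare copper margin; origin at the centre of its top face. Square 1 is at the +y end of the stand's frame, square 5 at its -y end; centres 66 mm apart along y, 22 mm in from the plate's near edge, 28 mm from the ink. It goes down with the plate.
- ink: wet inked image, a dark field flush with the plate's top, 158 mm (stand x) by 296 mm (stand y): in the stand's frame it covers x from -60 to +98 mm and y from -148 to +148 mm. Not to be touched. Origin at the centre of the plate's top face.
- jar: closed ink jar, 60 mm across, 85 mm tall, loose on the bench just beyond one end of the stand (either one): the row begins at this end. Origin at the centre of its underside.
- loupe: small square folding loupe, 45 x 45 mm, 52 mm tall, loose on the bench beyond the other end of the stand: the row finishes at this end. Origin at the centre of its underside.
- weight: brass cylinder weight, 48 mm across, 60 mm tall, loose on the bench beside the stand; leave alone. Origin at the centre of its underside.
- spatula: ink spatula about 200 mm long, lying loose on the bench to one side, under 30 mm high; leave alone. Origin at about its middle, x along it to the blade.
Not all that is in view belongs to the job. There is more than one size of the jar; the job needs the larger.

How it is judged:
By the outcome, as a careful person would: the job done as asked, in the order asked, and still so for the second after the job is handed in, while the arm keeps its last pose, push and grip.
It also fails if it takes over 45 s, if anything falls off the work surface, if the arm or the gripper's body presses on something with over 40 N, if the wrist force passes 120 N, or if a joint passes its speed limit or range.

ROBOT

A 7-joint arm with a two-finger parallel gripper is mounted at the origin on the work surface. World frame = base frame: x ahead of the robot, y to its left, z up, the work surface at z = 0. Lengths are in m, angles in rad, forces in N, time in s.
With the tool pointing down it reaches from about 0.425 to 0.925 m from the base axis. Payload 6.8 kg.
Tool frame: the origin (TCP) lies between the finger pads; the fingertips stand 14 mm ahead of it and the grasp point (between the pads) lies 5 mm behind it; z points along the fingers, y is the line along which they close (so a half turn about z gives the same grasp; the last joint's range is limited). The gripper opens to 85 mm and grips with 20 to 120 N. Pads are 22 mm wide; open, the fingers measure 114 mm over their backs; the gripper's body (76 mm by 85 mm) begins 54 mm behind the grasp point. The pads swing forward as they close: fully open they stand 13 mm farther back than shut.
Start: joints at [-1.22, 0.477, 0.022, 1.555, -0.011, 1.109, -0.083], TCP at [0.299, 0.605, 0.245] pointing down, gripper open.
Joint ranges: [-2.96, 2.96], [-0.34, 2.1], [-1.41, 1.46], [0.24, 2.44], [-1.37, 4.51], [0.17, 1.92], [-2.96, 2.96]. Speed limits (rad/s): [2.39, 2.39, 3.14, 3.14, 3.14, 3.14, 3.14].

INTERFACE

Orientations are given as a rotation vector (axis times angle).
In Python, from bench import r, eyes, ticket gives the robot as it stands. The module is installed in compiled form; this text tells all that it offers.
- The arm moves only by the tool arm_command, never from a script. Its argument "plan" is text: rows parted by semicolons, each of 4 numbers parted by spaces: the shift along the tool's x, y, z in m, then the turn about the tool's z in degrees. In form: tx ty tz yaw; .... A call has 1 to 20 rows; each row shifts and turns the commanded pose from where the row before left it, along the tool's axes as they then stand; what a row does not reach is not made up. A row lasts 1/8 s, in which the tool goes at most 62.5 mm and 10.7 degrees, less where a joint would pass 70% of its speed; a pose out of reach is approached as far as the arm can. A call is refused whole if a number of a shift passes 0.0625 or a number of a turn 10.7, either way. A call with a gripper value outside its range is refused whole. "hand" is the closure, from -1 (fully open) to 1 (shut), set as the call begins (left out, the last holds). The fingers move at their own pace and stop on an object; "grip_force" is the grip in N (left out, the last holds). Time passes only in rows, so rows that do not move let the fingers close. It gives the time, the measured TCP pose, the force, the opening and the grip force at its end, in the units of the state.
- r.get_obs(): the state, without advancing time (a new reading comes with each control period).
- eyes.grab_frame(name): name is "scene" or "side" or "wrist"; returns (picture, depth): 400x640x3 uint8, red, green, blue; 400x640 float32, m along the optical axis (not along the pixel's ray), 0 where there is no reading.
- eyes.calibration(name): a dict with "fov_y" (degrees; the focal length in pixels is half the picture's height over the tangent of half this angle, whatever the lens; pixels are square), "cx", "cy" (the principal point, pixels), "k1" (the pictures are not rectified: a ray, as slopes to the right and down, at radius r is drawn at 1 + k1 r^2 times it, then the intrinsics apply), "origin" and "attitude" of the camera in the world; the wrist camera has in their place "tool_from_camera" (4x4, takes a point from camera to tool coordinates, whose origin is the TCP and whose axes are the flange's). Camera axes: x right, y up, looking along -z (the intrinsics and any distortion apply to the point x, -y, -z); pixel columns grow to the right and rows downward; lengths in m; the calibration is good to about 2 mm. A picture is of the moment at which its call begins: read the wrist's pose just before it. calibration takes no time and is no camera call.
- ticket.hand_in(): hands the job in; it is judged then, once.
The state is a dict: "clock": time; "joints": joint angles; "qvel": joint speeds; "tau": joint torques, N m; "tcp_pos": TCP position; "orientation": TCP orientation; "contact_force": force on the tool from outside, world axes, zero at the start; "moment": the same for the moment, N m; "grip_width": finger opening in m; "gripper_force": force on a finger pad.
Only numpy, scipy, OpenCV 4.12 (cv2) and the standard library are available. Lean on these libraries where they do the work, as an engineer would, in place of code of your own. Each camera call takes 0.05 s, during which the arm holds its last target. There are 200 camera calls.

## Working session

There is one attempt and no reset: what is moved stays moved. The work goes in short steps, Python scripts to look and compute and a tool call to move; the robot and the scene stay as the last step left them, time stands still between calls to the robot, and variables do not carry over. Pictures are saved under pics/ and viewed, at most 10 in all, crops included, and the job is handed in when it is done.

Besides the shell and the picture viewer there is one more tool, called after "Call:" as a command line: name --argument value ..., lists and objects as JSON in quotes. arm_command: Moves the arm, as the interface text tells. Its arguments: {"type":"object","properties":{"plan":{"type":"string"},"hand":{"type":"number"},"grip_force":{"type":"number"}},"required":["plan"]}

```bash
mkdir -p pics; cat > h.py <<'E'
import numpy as np, cv2
from bench import r, eyes, ticket
from scipy.spatial.transform import Rotation as R
def cam(name):
    c=eyes.calibration(name); f=200/np.tan(np.radians(c['fov_y'])/2)
    if 'origin' in c:
        a=np.array(c['attitude'],float); M=a if a.shape==(3,3) else (R.from_rotvec(a).as_matrix() if a.size==3 else R.from_quat(a).as_matrix())
        o=np.array(c['origin'])
    else:
        s=r.get_obs(); T=np.array(c['tool_from_camera']); W=R.from_rotvec(s['orientation']).as_matrix()
        M=W@T[:3,:3]; o=np.array(s['tcp_pos'])+W@T[:3,3]
    return c,f,M,o
def rays(C,uv):
    c,f,M,o=C; uv=np.atleast_2d(uv).astype(float)
    K=np.array([[f,0,c['cx']],[0,f,c['cy']],[0,0,1]])
    n=cv2.undistortPoints(uv[:,None],K,np.array([c['k1'],0,0,0.]))[:,0]
    return np.c_[n[:,0],-n[:,1],-np.ones(len(n))]@M.T
def onplane(C,uv,z):
    d=rays(C,uv); o=C[3]; return o+d*((z-o[2])/d[:,2])[:,None]
E
python3 - <<'E'
from h import *
s=r.get_obs(); print({k:np.round(v,3) for k,v in s.items()})
for n in('scene','side','wrist'):
    print(n,eyes.calibration(n)); p,d=eyes.grab_frame(n); cv2.imwrite(f'pics/{n}0.png',p[:,:,::-1]); np.save(f'{n}0.npy',d)
E
```

```text
{'clock': np.float64(0.0), 'joints': array([-1.22 ,  0.478,  0.022,  1.556, -0.012,  1.109, -0.083]), 'qvel': array([ 0.   , -0.   , -0.   , -0.001, -0.   , -0.001, -0.002]), 'tau': array([ 1.0000e-03, -5.9646e+01,  1.6080e+00, -2.8120e+01,  1.2000e-02,
        9.0000e-03, -0.0000e+00]), 'tcp_pos': array([0.299, 0.605, 0.244]), 'orientation': array([-7.140e-01, -3.059e+00,  3.000e-03]), 'contact_force': array([-0.564,  0.009,  0.358]), 'moment': array([ 0.071, -0.033,  0.025]), 'gripper_force': np.float64(0.0), 'grip_width': np.float64(0.085)}
scene {'fov_y': 52.94263310056702, 'cx': 317.881369840766, 'cy': 202.58733816553342, 'k1': -0.04145084285939688, 'origin': array([1.13519875, 0.32420807, 0.85399127]), 'attitude': array([0.44763626, 0.77409781, 1.9586482 ])}
side {'fov_y': 49.396058257034525, 'cx': 322.3687673412827, 'cy': 201.23744824108067, 'k1': -0.011196204950317583, 'origin': array([-0.11554293, -0.66633008,  0.69076511]), 'attitude': array([ 0.90242934, -0.39031071, -0.75098595])}
wrist {'fov_y': 61.51721032415837, 'cx': 320.57863871980123, 'cy': 202.29521164944342, 'k1': -0.004737278199736419, 'tool_from_camera': array([[-7.18947522e-04,  9.55654592e-01,  2.94489020e-01,
         7.55904802e-02],
       [ 9.99999724e-01,  7.41610548e-04,  3.47170750e-05,
        -4.72428118e-05],
       [-1.85218632e-04,  2.94488964e-01, -9.55654862e-01,
        -1.27775549e-01],
       [ 0.00000000e+00,  0.00000000e+00,  0.00000000e+00,
         1.00000000e+00]])}
```

View pics/scene0.png

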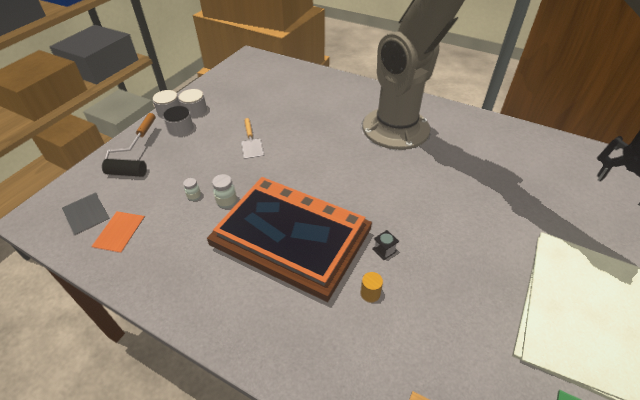

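View pics/side0.png

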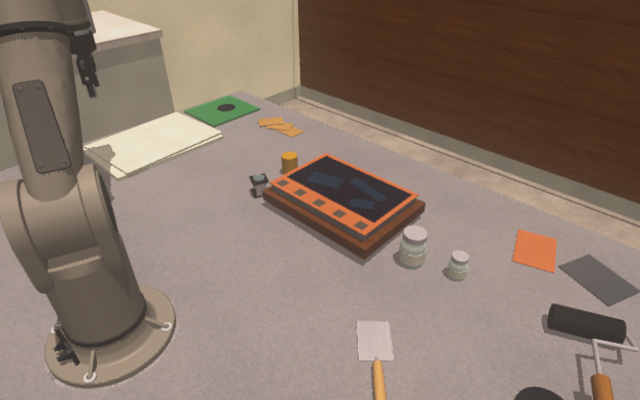

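Scene view: the plate is at about (290,235). The squares run from (266,185) at the jar end, where the large jar is at (223,190), to (352,218) at the loupe end, where the loupe is at (386,243). The side view agrees, with the large jar at (413,247) and the loupe at (260,185). Next I'll measure the squares.

```bash
python3 - <<'E'
from h import *
guess={'scene':((266,185),(352,218),(200,170,400,300)),'side':((361,226),(283,183),(250,145,440,255))}
for n,(a,b,(x0,y0,x1,y1)) in guess.items():
    C=cam(n); p=cv2.imread(f'pics/{n}0.png'); hsv=cv2.cvtColor(p,cv2.COLOR_BGR2HSV)
    m=cv2.inRange(hsv,(3,140,150),(20,255,255)); w=np.zeros_like(m); w[y0:y1,x0:x1]=m[y0:y1,x0:x1]
    cs,hi=cv2.findContours(w,cv2.RETR_CCOMP,cv2.CHAIN_APPROX_NONE)
    pts=[]
    for c,h in zip(cs,hi[0]):
        A=cv2.contourArea(c)
        if h[3]>=0 and A>15:
            M=cv2.moments(c); u=(M['m10']/M['m00'],M['m01']/M['m00']); P=onplane(C,u,.075)[0]
            print(n,'hole',np.round(u,1),A,P.round(4)); 
            if A<300: pts.append(P)
    pts=np.array(pts)
    if len(pts)==5:
        pts=pts[np.argsort(pts[:,1])]; print('gaps',np.linalg.norm(np.diff(pts,axis=0),axis=1).round(4),'len',np.linalg.norm(pts[-1]-pts[0]))
        print('dir',np.degrees(np.arctan2(*(pts[-1]-pts[0])[[0,1]])),'mean',pts.mean(0))
    big=max(cs,key=cv2.contourArea); q=cv2.approxPolyDP(cv2.convexHull(big),6,True)[:,0]
    P=onplane(C,q,.075); print('quad',P.round(3).tolist(),np.linalg.norm(P-np.roll(P,-1,0),axis=1).round(3),P.mean(0))
    d=np.load(f'{n}0.npy'); 
    for u in (a,b):
        z=d[u[1],u[0]]; ray=rays(C,u)[0]; print('depthpt',(C[3]+ray*z).round(3))
C=cam('scene'); print('jar',onplane(C,[(223,204),(386,250)],0).round(3))
print('tool',R.from_rotvec(r.get_obs()['orientation']).as_matrix().round(3))
E
```

```text
scene hole [351.6 218.6] 93.0 [0.5122 0.0724 0.075 ]
scene hole [328.6 209.5] 85.0 [0.5126 0.0062 0.075 ]
scene hole [306.6 200.9] 81.5 [ 0.5131 -0.0596  0.075 ]
scene hole [285.5 192.4] 77.5 [ 0.5131 -0.1257  0.075 ]
scene hole [287.7 231. ] 5981.5 [ 0.6246 -0.0495  0.075 ]
scene hole [265.3 184.4] 74.5 [ 0.5136 -0.1913  0.075 ]
gaps [0.0655 0.0661 0.0658 0.0662] len 0.263646100628488
dir -0.32018476333657014 mean [ 0.51293102 -0.05961584  0.075     ]
quad [[0.712, -0.216, 0.075], [0.493, -0.216, 0.075], [0.492, 0.098, 0.075], [0.707, 0.1, 0.075]] [0.218 0.314 0.215 0.315] [ 0.60091181 -0.05850981  0.075     ]
depthpt [ 0.516 -0.188  0.076]
depthpt [0.509 0.072 0.074]
side hole [360.3 225.1] 93.0 [ 0.5127 -0.1943  0.075 ]
side hole [338.7 213.3] 84.5 [ 0.5128 -0.1286  0.075 ]
side hole [318.5 202.4] 78.0 [ 0.5123 -0.0628  0.075 ]
side hole [299.8 192.2] 72.5 [0.5122 0.0027 0.075 ]
side hole [282.2 182.7] 65.5 [0.5119 0.0682 0.075 ]
side hole [349.9 187.7] 3931.0 [ 0.615  -0.0767  0.075 ]
gaps [0.0657 0.0658 0.0655 0.0655] len 0.2624818490909146
dir -0.17942958419547553 mean [ 0.51235734 -0.06298994  0.075     ]
quad [[0.492, 0.094, 0.075], [0.708, 0.085, 0.075], [0.705, -0.221, 0.075], [0.492, -0.219, 0.075]] [0.216 0.306 0.213 0.313] [ 0.59923868 -0.06515026  0.075     ]
depthpt [ 0.512 -0.197  0.074]
depthpt [0.513 0.066 0.074]
jar [[ 0.58  -0.304  0.   ]
 [ 0.507  0.174  0.   ]]
tool [[-0.897  0.443 -0.001]
 [ 0.443  0.897 -0.001]
 [-0.    -0.001 -1.   ]]
```

Both views agree: the row lies at x≈0.5126, from y≈-0.193 (jar end) to y≈+0.070 (loupe end), parallel to world y. I'll close the hand, align it and move out.

Call:
arm_command --plan "0 0 0 -8.8;0 0 0 -8.8;0 0 0 -8.7;-0.05 0 0 0;-0.055 0 0 0;-0.055 0 0 0;-0.053 0 0 0;0 0 0 0" --hand 1 --grip_force 20

```text
clock: 1.15
tcp_pos: [0.5179, 0.6018, 0.2436]
orientation: [0.011, 3.139, -0.005]
contact_force: [0.0, -0.7, 0.2]
grip_width: -0.0002
gripper_force: 0.0
```

Call:
arm_command --plan "0 -0.045 0 0;0 -0.055 0 0;0 -0.058 0 0;0 -0.058 0 0;0 -0.058 0 0;0 -0.058 0 0;0 -0.058 0 0;0 -0.058 0 0;0 -0.058 0 0;0 -0.058 0 0;0 -0.058 0 0;0 -0.058 0 0;0 -0.058 0 0;0 -0.055 0 0;0 0 0 0;0 0 0 0"

```text
clock: 3.15
tcp_pos: [0.5119, -0.1865, 0.245]
orientation: [0.001, -3.141, -0.002]
contact_force: [-0.5, 0.1, -0.2]
grip_width: -0.0001
gripper_force: 0.0
```

Call:
arm_command --plan "0 -0.003 0.02 0;0 -0.0035 0.04 0;-0.001 0 0.04 0;0 0 0.03 0;0 0 0.005 0;0 0 0 0;0 0 0 0"

```text
clock: 4.03
tcp_pos: [0.5142, -0.1941, 0.1117]
orientation: [-0.001, 3.139, -0.0]
contact_force: [0.4, -0.5, -0.8]
grip_width: 0.0001
gripper_force: 0.0
```

```bash
python3 - <<'E'
from h import *
print(r.get_obs()['tcp_pos'],r.get_obs()['contact_force'])
C=cam('wrist');p,d=eyes.grab_frame('wrist'); p2,_=eyes.grab_frame('side')
p2=cv2.resize(p2[150:290,240:440],(640,448),interpolation=cv2.INTER_CUBIC)
cv2.imwrite('pics/w1.png',p[:,:,::-1]);cv2.imwrite('pics/s1.png',p2[:,:,::-1])
E
```

```text
[ 0.51416171 -0.19405709  0.11171715] [ 0.42466146 -0.53350369 -0.78018451]
```

View pics/w1.png

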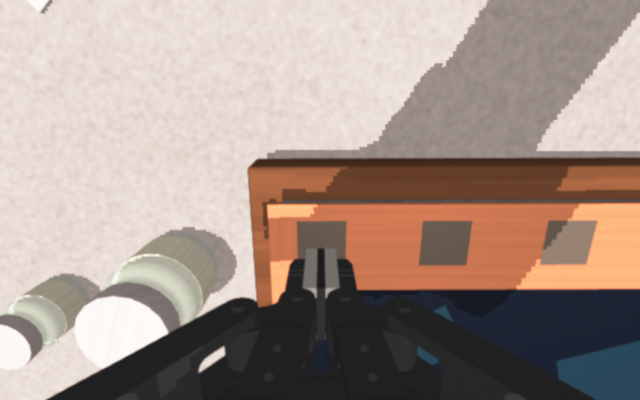

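View pics/s1.png

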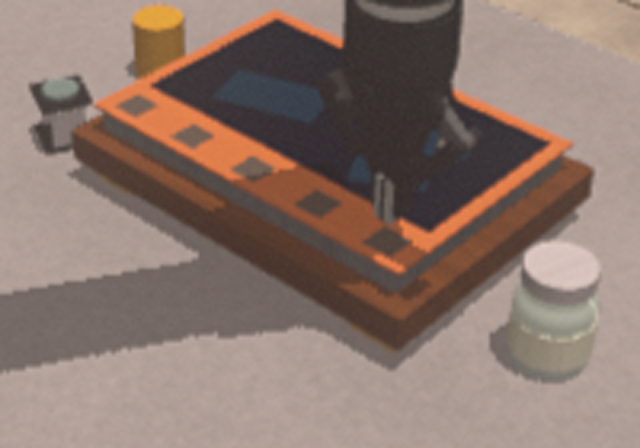

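The wrist view shows the closed fingers above the jar-end square (322,242), with the next square at (445,243). In the side view the fingertips hover over that first square. I'll check the numbers from the wrist camera.

```bash
python3 - <<'E'
from h import *
C=cam('wrist'); p=cv2.imread('pics/w1.png'); g=p[:,:,2].astype(int)
print(onplane(C,[(322,242),(298,222),(346,222),(420,222),(471,222),(420,265),(469,265),(400,205),(400,290)],.075).round(4))
from itertools import count
print(r.get_obs()['tcp_pos'])
E
```

```text
[[ 0.5112 -0.1934  0.075 ]
 [ 0.4998 -0.2059  0.075 ]
 [ 0.4998 -0.1809  0.075 ]
 [ 0.4998 -0.1423  0.075 ]
 [ 0.4999 -0.1157  0.075 ]
 [ 0.5248 -0.1402  0.075 ]
 [ 0.5248 -0.1135  0.075 ]
 [ 0.4905 -0.1534  0.075 ]
 [ 0.5402 -0.1499  0.075 ]]
[ 0.51394583 -0.19426528  0.11151464]
```

Call:
arm_command --plan "0 0 0.01 0;0 0 0.006 0;0 0 0 0;0 0 0 0;0 0 0 0"

```text
clock: 4.75
tcp_pos: [0.5132, -0.1943, 0.0944]
orientation: [-0.0, 3.141, -0.0]
contact_force: [0.4, 0.0, 0.6]
grip_width: 0.0
gripper_force: 0.0
```

Call:
arm_command --plan "0.001 0 0.002 0;0 0 0.002 0;0 0 0.002 0;0 0 0.001 0;0 0 0.001 0;0 0 0 0;0 0 0 0;0 0 0 0"

```text
clock: 5.75
tcp_pos: [0.5121, -0.1943, 0.0863]
orientation: [-0.0, 3.142, 0.0]
contact_force: [-0.3, -0.3, 2.0]
grip_width: -0.0001
gripper_force: 1.0
```

Call:
arm_command --plan "0 0 0.001 0;0 0 0.001 0;0 0 0 0;0 0 0 0;0 0.004 0 0;0 0.006 0 0;0 0.008 0 0;0 0.008 0 0;0 0.008 0 0;0 0.008 0 0;0 0.008 0 0;0 0.008 0 0;0 0.008 0 0;0 0 0 0;0 0 0 0"

```text
clock: 7.62
tcp_pos: [0.5121, -0.1272, 0.0842]
orientation: [0.002, -3.141, -0.002]
contact_force: [0.1, 3.4, 3.7]
grip_width: -0.0001
gripper_force: 1.7
```

Call:
arm_command --plan "0 0.003 -0.0005 0;0 0.006 0 0;0 0.008 0 0;0 0.008 0 0;0 0.008 0 0;0 0.008 0 0;0 0.008 0 0;0 0.008 0 0;0 0.006 0 0;0 0.002 0 0;0 0 0 0;0 0 0 0"

```text
clock: 9.12
tcp_pos: [0.512, -0.0627, 0.0847]
orientation: [0.001, -3.141, -0.001]
contact_force: [1.6, 2.3, 3.8]
grip_width: -0.0002
gripper_force: 1.5
```

Call:
arm_command --plan "0 0.003 0 0;0 0.006 0 0;0 0.008 0 0;0 0.008 0 0;0 0.008 0 0;0 0.008 0 0;0 0.008 0 0;0 0.008 0 0;0 0.006 0 0;0 0.004 0 0;0 0 0 0;0 0 0 0"

```text
clock: 10.62
tcp_pos: [0.512, 0.0045, 0.0848]
orientation: [0.001, -3.141, -0.001]
contact_force: [0.2, 3.2, 2.8]
grip_width: 0.0002
gripper_force: 1.5
```

Call:
arm_command --plan "0 0.003 0 0;0 0.006 0 0;0 0.008 0 0;0 0.008 0 0;0 0.008 0 0;0 0.008 0 0;0 0.008 0 0;0 0.008 0 0;0 0.006 0 0;0 0.003 0 0;0 0 0 0;0 0 0 0;0 0 0 0;0 0 0 0"

```text
clock: 12.38
tcp_pos: [0.5121, 0.07, 0.0848]
orientation: [-0.0, 3.141, 0.001]
contact_force: [-0.1, 1.5, 3.7]
grip_width: -0.0003
gripper_force: 1.5
```

```bash
python3 - <<'E'
from h import *
s=r.get_obs();print(s['tcp_pos'],s['contact_force'],s['clock'],np.abs(s['qvel']).max())
p,d=eyes.grab_frame('wrist'); p2,_=eyes.grab_frame('side')
p2=cv2.resize(p2[130:270,220:420],(640,448),interpolation=cv2.INTER_CUBIC)
cv2.imwrite('pics/f.png',np.vstack([cv2.resize(p,(480,300)),cv2.resize(p2,(480,300))])[:,:,::-1])
E
```

```text
[0.51209742 0.07003217 0.08483083] [-0.10255894  1.45949857  3.7413761 ] 12.375 0.002743355384920128
```

View pics/f.png

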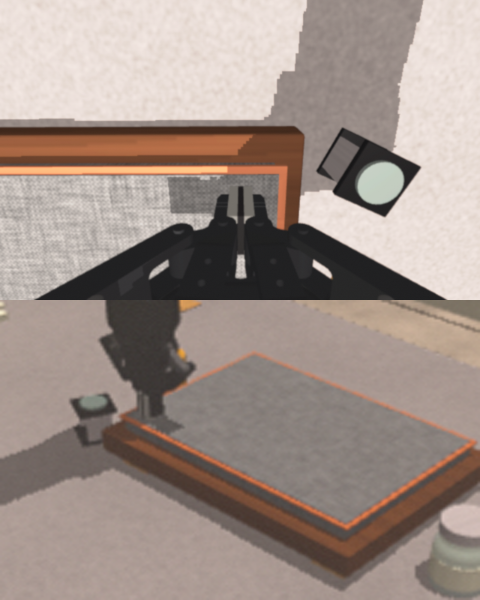

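The wrist view shows the fingertips resting at the loupe end, about (240,205). The loupe is undisturbed at (375,180). The grey surface is the static drawing of the foam, whose top at 72 mm shows through the plate now that it has sunk to about 71 mm. The 4.2 mm sink and 3.7 N contact force both count as light.

```bash
python3 -c "
from h import *
print(ticket.hand_in())"
```

```text
the job is handed in; nothing more can be done
None
```

I ran the closed fingertips over all five squares in order, from the jar end to the loupe end, and handed the job in with them resting on the last square at about 3.7 N (plate about 4 mm down); hand-in returned no verdict.

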